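# Set the indexed stop of a drilling jig and load the block

### The job

Set up the drilling jig for the wooden block: pull up the black plunger knob of the sliding stop, slide the stop out of its parking position to the round index hole that leaves just enough room for the block, and let the pin drop fully home there. Then lay the block flat in the jig between the side strips and the two stops, let go of it, and leave the other tools on the bench where they are.

Things in the scene. Friction and masses are not known exactly. Their poses are not given: they have to be found in the camera images.
- jig: Fixed drilling jig, origin under its middle: dark steel plate 104 mm in x, 306 in y, 14 thick. Jig axes: z up, y along it from the fixed end stop (face at y = -128 mm) towards the sliding stop and knob. Both stops are aluminium blocks 70 mm wide, tops 28 mm over the plate. Guide rails 13 mm high at x = +-37 to 48 mm either side of the sliding stop.
- nest (a point): Centre of the block's place, on the plate's top (14 mm over the bench), axes as the jig's. With the stop in the right hole the place is 118 mm long: fixed stop's face at y = -59, sliding stop's at +59 mm from here. Across, 48 mm between two low side strips (5 mm high, 9 mm thick, y = -54 to +12 mm).
- fit_hole (a point): Mouth, on the plate's top, of the round index hole (10.5 mm) that makes the place fit the block; on the jig's centre line, 104 mm from the nest centre in jig +y. A like hole 35 mm nearer the nest leaves only 83 mm: too short. The parking slot, 30 mm long, lies 48 to 78 mm farther in +y.
- knob (a point): Centre of the black round plunger knob, 30 mm diameter, 25 mm high, on top of the sliding stop; 66 mm over the bench with the pin home. 10.5 mm under its underside is the stop's flat top (a boss 26 mm across, 7 mm high, between). It moves straight up with the plunger and along jig y with the stop; axes as the jig's.
- stop (a joint): Sliding stop along jig y, m: 0 = pin centred in the right hole, -0.035 = in the hole that is too short, 0.053 to 0.073 = in the parking slot where it starts (loose, but it cannot leave with the pin down). About 1.5 N of friction; move it by the knob or its body. Pin in hole: about 1 mm play each way.
- plunger (a joint): Lift of the plunger, m: 0 = pin (8 mm thick, round nose) fully home, 10 mm deep; 0.010 = pin resting on the plate between holes; 0.020 = fully up, hard stop. A spring pushes it down with 4 N at 0, 8 N at 0.020: let go of over a hole, or slid over one while let go, it snaps down by itself.
- block_center (a point): Centre (15 mm above its underside) of the loose beech block, 42 mm in its x, 110 mm in its y, 30 mm high, about 0.09 kg, with drilled holes in its top; it lies flat on the bench to the left of the jig. Grip it across its 42 mm side. Either end may go first.
- tape_measure: yellow tape measure, 36x84x62 mm, standing near the front; a bystander; origin at the middle of its underside
- chisel: green-handled chisel, 194 mm, lying at the back left; a bystander; origin at the middle of its underside
There are look-alikes about, which are no part of the job. Of the things that look like the part that bears block_center, the larger one is meant.

How it is judged:
By the outcome, as a careful person would: the job done as asked, in the order asked, and still so for the second after the job is handed in, with the robot touching nothing.
It also fails if it takes over 51 s, if anything falls off the work surface, if the arm or the gripper's body presses on something with over 40 N, if the wrist force passes 120 N, or if a joint passes its speed limit or range.

### The arm

A 6-joint arm with a two-finger parallel gripper is mounted at the origin on a cart in front of the work surface, level with it; the furniture and walls round the work are solid. World frame = base frame: x ahead of the robot, y to its left, z up, the work surface at z = 0. Lengths are in m, angles in rad, forces in N, time in s.
With the tool pointing down it reaches from about 0.3 to 0.775 m from the base axis. Payload 14.6 kg.
Tool frame: the origin (TCP) lies on the centre line of the jaws, within the pads' length; the fingertips stand 19 mm ahead of it and the grasp point (between the pads) is the TCP; y points along the fingers, x is the direction in which the jaws open and shut, and the axes are right-handed (so a half turn about y gives the same grasp; the last joint's range is limited). The gripper opens to 94 mm and grips with 3 to 60 N. Pads are 16 mm wide; open, the fingers measure 119 mm over their backs; the gripper's body (75 mm by 177 mm) begins 78 mm behind the grasp point.
Start: joints at [-1.292, 0.3, 1.521, -0, 1.321, -0.067], TCP at [0.186, -0.517, 0.224] pointing down, gripper open.
Joint ranges: [-3.03, 3.03], [-0.79, 2.21], [0.23, 2.52], [-1.04, 4.18], [0, 3.07], [-2.55, 2.55]. Speed limits (rad/s): [2.22, 2.22, 2.57, 3.14, 3.14, 3.14].

### API

Orientations are given as [roll, pitch, yaw] about the fixed x, y, z axes, in that order (R = Rz(yaw) Ry(pitch) Rx(roll)).
In Python, from station import ctrl, optics gives the robot as it stands.
- The arm moves only by the tool jog_arm, never from a script. Its argument "targets" is a list of rows, each a list of 3 entries, a list of its own where there are three numbers: the finger opening in cm, from 0 to 9.4, then the shift along the tool's x, y, z in cm, then the turn about the tool's y in rad. A call has 1 to 10 rows; each row is the pose to reach, as a shift and turn from the pose commanded when the call began, along the tool's axes at that moment; what a row does not reach only later rows make up. A row lasts 1/10 s, in which the tool goes at most 50 mm and 8.59 degrees, less where a joint would pass 70% of its speed; a pose out of reach is approached as far as the arm can. A call with a gripper value outside its range is refused whole. The fingers move at their own pace and stop on an object; "grip_force" is the grip in N (left out, the last holds). Time passes only in rows, so rows that repeat a pose let the fingers close. It gives the time, the measured TCP pose, the force and the opening at its end, in the units of the state.
- ctrl.get_obs(): the state, without advancing time (a new reading comes with each control period).
- optics.camera(name): name is "scene" or "top" or "wrist"; returns a dict with "img" (400x640x3 uint8, red, green, blue), "range_z" (400x640 float32, m along the optical axis (not along the pixel's ray), 0 where there is no reading), "camera_matrix" (3x3 intrinsics, pixels), "world_to_cam" (4x4, takes a point from world to camera coordinates); the wrist camera has in their place "mount" (4x4, takes a point from camera to tool coordinates, whose origin is the TCP and whose axes are the tool frame's). Camera axes: x right, y up, looking along -z (the intrinsics and any distortion apply to the point x, -y, -z); pixel columns grow to the right and rows downward; lengths in m; the calibration is good to about 2 mm. A picture is of the moment at which its call begins: read the wrist's pose just before it.
- ctrl.hand_in(): hands the job in, once; it reports no verdict.
The state is a dict: "time_s": time; "qpos": joint angles; "joint_vel": joint speeds; "tau": joint torques, N m; "ee_pos": TCP position; "eef_rot": TCP orientation; "force": force on the tool from outside, world axes, zero at the start; "moment": the same for the moment, N m; "grip_width": finger opening in m.
Only numpy, scipy, OpenCV 4.12 (cv2) and the standard library are available. Lean on these libraries where they do the work, as an engineer would, in place of code of your own. Each camera call takes 0.05 s, during which the arm holds its last target. There are 200 camera calls.

## Working session

There is one attempt and no reset: what is moved stays moved. The work goes in short steps, Python scripts to look and compute and a tool call to move; the robot and the scene stay as the last step left them, time stands still between calls to the robot, and variables do not carry over. Pictures are saved under pics/ and viewed, about 8 in all and at most 12, crops included, and the job is handed in when it is done.

Besides the shell and the picture viewer there is one more tool, called by a JSON object that holds its "fn" and its "kwargs". jog_arm: Moves the arm, as the interface text tells. Its arguments: {"type":"object","properties":{"targets":{"type":"array","items":{"type":"array"}},"grip_force":{"type":"number"}},"required":["targets"]}

```bash
mkdir -p pics; cat > h.py <<'E'
import numpy as np, cv2
from scipy.spatial.transform import Rotation as Ro
from station import ctrl, optics
def Ttool(o):
    T=np.eye(4); T[:3,:3]=Ro.from_euler('xyz',o['eef_rot']).as_matrix(); T[:3,3]=o['ee_pos']; return T
def shot(name,fn=None):
    o=ctrl.get_obs(); c=optics.camera(name)
    M=np.linalg.inv(c['world_to_cam']) if name!='wrist' else Ttool(o)@c['mount']
    if fn: cv2.imwrite('pics/'+fn,c['img'][:,:,::-1])
    K=c['camera_matrix']; r=c['range_z']
    v,u=np.mgrid[:400,:640]
    P=np.stack([(u-K[0,2])/K[0,0]*r,-(v-K[1,2])/K[1,1]*r,-r],-1)
    W=P@M[:3,:3].T+M[:3,3]; W[r==0]=np.nan
    return c,W,M
E
python3 - <<'E'
from h import *
print(ctrl.get_obs())
for n in ('scene','top'):
    c,W,M=shot(n,n+'0.png'); print(n,{k:(v if np.size(v)<20 else v.shape) for k,v in c.items()}); np.save(n+'W.npy',W)
    print(M[:3,3])
a=[cv2.imread('pics/%s0.png'%n) for n in('scene','top')]
cv2.imwrite('pics/both.png',cv2.resize(np.vstack(a),(480,600)))
E
```

```text
{'time_s': 0.0, 'qpos': array([-1.29163019e+00,  3.00466575e-01,  1.52158922e+00, -5.09572180e-06,
        1.32068375e+00, -6.66216872e-02]), 'joint_vel': array([ 1.37829861e-03, -3.91440585e-04, -1.50426943e-03,  7.77631357e-04,
       -9.48336909e-04,  4.99959992e-05]), 'tau': array([ 3.95545110e-03, -5.31799042e+01, -3.52732301e+01,  7.10448856e-02,
        2.44151638e-02, -7.27156839e-05]), 'ee_pos': array([ 0.18633432, -0.51721858,  0.22388535]), 'eef_rot': array([-1.57072490e+00,  1.14466892e-03, -1.22500720e+00]), 'force': array([-0.36884732, -0.5168235 , -0.24829836]), 'moment': array([ 0.02036307, -0.00374925,  0.02300355]), 'grip_width': 0.09375536652742476}
scene {'img': (400, 640, 3), 'range_z': (400, 640), 'camera_matrix': array([[388.84982658,   0.        , 317.90349423],
       [  0.        , 388.84982658, 203.87131475],
       [  0.        ,   0.        ,   1.        ]]), 'world_to_cam': array([[-0.52062809, -0.85374417,  0.00820285,  0.34144947],
       [ 0.42784605, -0.25256964,  0.8678458 , -0.24392189],
       [-0.7388465 ,  0.45533446,  0.49676592, -0.71569358],
       [ 0.        ,  0.        ,  0.        ,  1.        ]])}
[-0.2466585   0.55578318  0.5644179 ]
top {'img': (400, 640, 3), 'range_z': (400, 640), 'camera_matrix': array([[375.69778465,   0.        , 313.47046753],
       [  0.        , 375.69778465, 202.04130549],
       [  0.        ,   0.        ,   1.        ]]), 'world_to_cam': array([[ 0.02068874, -0.99971002, -0.01232256,  0.09142381],
       [ 0.99321258,  0.01914013,  0.11472762, -0.52147859],
       [-0.1144585 , -0.01461249,  0.99332056, -0.90209003],
       [ 0.        ,  0.        ,  0.        ,  1.        ]])}
[0.41279578 0.08819669 0.95701915]
```

View pics/top0.png

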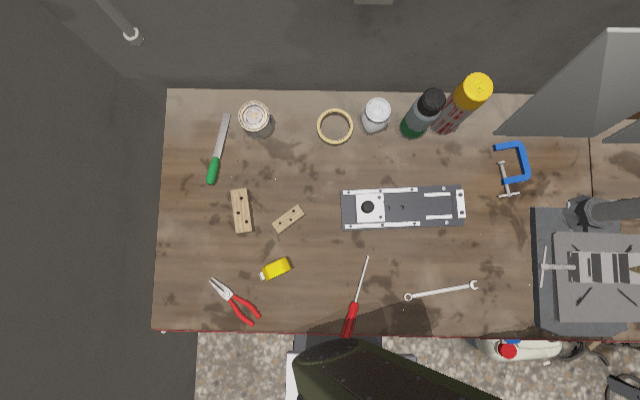

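View pics/scene0.png

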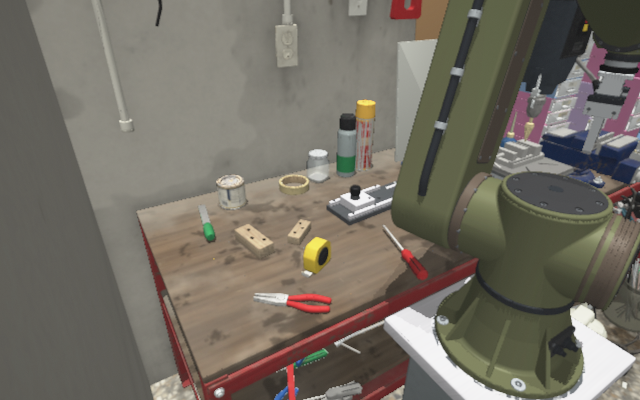

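Top view: the jig spans about (342–465, 187–230) with the knob at (367,207) on the left. Block candidates are (241,211), which is larger, and (288,219), which is smaller. Look-alikes for the knob are the black caps at (432,98). I choose the larger block at (241,211) and the knob at (367,207). Now measuring both, with a close crop.

```bash
python3 - <<'E'
from h import *
W=np.load('topW.npy'); I=cv2.imread('pics/top0.png'); S=np.load('sceneW.npy')
print('bench',W[280,330],W[150,200])
def rect(P,l):
    (c,s,a)=cv2.minAreaRect((P[:,:2]*1000).astype(np.float32)); print(l,np.round(c,1),np.round(s,1),round(a,1),'z',np.round(np.nanmedian(P[:,2]),4),len(P))
def comp(W,seed,zlo,zhi,box):
    m=np.zeros(W.shape[:2],np.uint8); u0,u1,v0,v1=box
    m[v0:v1,u0:u1]=((W[...,2]>zlo)&(W[...,2]<zhi))[v0:v1,u0:u1]
    return W[m>0]
for W_,n,b1,b2,bk in ((W,'top',(222,262,180,242),(268,308,200,240),(335,385,180,235)),(S,'scene',(230,276,218,260),(285,313,215,245),(325,375,180,215))):
    for b,l in((b1,'blkA'),(b2,'blkB')): rect(comp(W_,0,.022,.04,b),n+l)
    rect(comp(W_,0,.070,.09,bk),n+'knob'); rect(comp(W_,0,.036,.048,bk),n+'stop')
P=comp(W,0,.008,.05,(335,480,175,240)); rect(P,'jig')
cv2.imwrite('pics/crop0.png',cv2.resize(I[175:245,220:480],None,fx=3,fy=3,interpolation=cv2.INTER_CUBIC))
E
```

```text
bench [ 0.32739822  0.05681189 -0.00087498] [ 0.65506622  0.4028295  -0.00274938]
topblkA [495.2 282.6] [110.3  43. ] 9.8 z 0.0289 755
topblkB [477.1 165.6] [30.2 81. ] 38.3 z 0.0229 146
topknob [505.5 -26.3] [25.8 28.5] 89.6 z 0.0762 123
topstop [506.7 -36.6] [72.  69.9] 3.8 z 0.0411 706
sceneblkA [496.7 281.6] [113.1  43.4] 10.1 z 0.0304 553
sceneblkB [478.5 164.5] [32.1 83.7] 38.5 z 0.0234 200
sceneknob [507.9 -26.8] [26.  26.6] 33.1 z 0.077 64
scenestop [508.1 -36.6] [71.9 72.7] 2.2 z 0.0427 295
jig [ 512.1 -117.7] [104.2 311.2] 3.7 z 0.0142 4896
```

View pics/crop0.png

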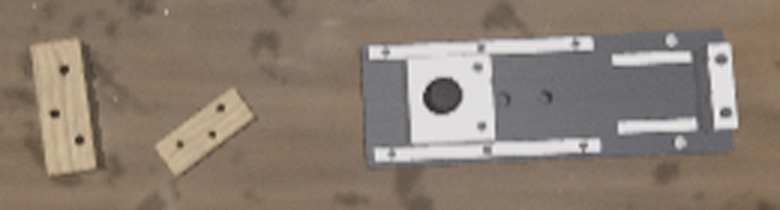

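Crop: the larger block (3 holes, 110×43 mm, z 0.029) is on the left. The small look-alike measures 81×30 mm. The knob is on the stop, at the left end of the jig. Both views agree to about 2 mm. Next I move the wrist over the jig for a closer measurement.

{"fn": "jog_arm", "kwargs": {"targets": [[9.4, [-35.2, 0, 46.1], 0.28], [9.4, [-35.2, 0, 46.1], 0.28], [9.4, [-35.2, 0, 46.1], 0.28], [9.4, [-35.2, 0, 46.1], 0.28], [9.4, [-35.2, 0, 46.1], 0.28], [9.4, [-35.2, 0, 46.1], 0.28], [9.4, [-35.2, 0, 46.1], 0.28], [9.4, [-35.2, 0, 46.1], 0.28], [9.4, [-35.2, 0, 46.1], 0.28], [9.4, [-35.2, 0, 46.1], 0.28]]}}

```text
time_s: 1.1
ee_pos: [0.4578, -0.0957, 0.2245]
eef_rot: [-1.571, -0.0, -1.505]
force: [-0.5, -0.8, -0.3]
grip_width: 0.094
```

{"fn": "jog_arm", "kwargs": {"targets": [[9.4, [-3, 0, 2], 0], [9.4, [-6.3, 0, 4.6], 0], [9.4, [-6.3, 0, 4.6], 0]]}}

```text
time_s: 1.4
ee_pos: [0.5002, -0.0286, 0.2239]
eef_rot: [-1.571, 0.001, -1.501]
force: [-0.9, -0.1, 0.3]
grip_width: 0.094
```

```bash
cat >> h.py <<'E'
def rect(P,l):
    (c,s,a)=cv2.minAreaRect((P[:,:2]*1000).astype(np.float32)); print(l,np.round(c,1),np.round(s,1),round(a,1),'z',np.round(np.nanmedian(P[:,2]),4),len(P))
def to(xy,z,yaw):
    o=ctrl.get_obs(); R=Ttool(o)[:3,:3]
    d=np.array([*xy,z])-o['ee_pos']; y0=o['eef_rot'][2]
    print('shift cm',np.round(R.T@d*100,2),'turn',round(y0-yaw,3))
E
python3 - <<'E'
from h import *
o=ctrl.get_obs(); print(o['time_s'],o['ee_pos'],o['eef_rot'])
c,W,M=shot('wrist','w1.png'); np.save('w1.npy',W); print(c['mount'],c['camera_matrix'])
z=W[...,2]
near=(np.abs(W[...,0]-.51)<.08)&(W[...,1]<.05)
rect(W[near&(z>.071)&(z<.09)],'knob'); rect(W[near&(z>.036)&(z<.048)],'stop'); rect(W[near&(z>.009)&(z<.05)],'jig')
E
```

```text
1.4 [ 0.50020141 -0.02863688  0.22390919] [-1.57129340e+00  6.28073123e-04 -1.50120548e+00]
[[ 9.99999820e-01 -5.42686246e-04  2.54254646e-04  2.03988208e-04]
 [ 3.76730131e-04  2.39295446e-01 -9.70946727e-01 -1.59497051e-01]
 [ 4.66077456e-04  9.70946649e-01  2.39295607e-01  6.84686987e-02]
 [ 0.00000000e+00  0.00000000e+00  0.00000000e+00  1.00000000e+00]] [[334.66116232   0.         318.43900898]
 [  0.         334.66116232 199.08995936]
 [  0.           0.           1.        ]]
knob [507.9 -29.6] [28.8 28.3] 4.7 z 0.0769 756
stop [ 515.2 -137.4] [ 72.2 266.9] 4.1 z 0.0416 5229
jig [ 517.  -174.2] [104.4 420.6] 3.8 z 0.0142 25209
```

View pics/w1.png

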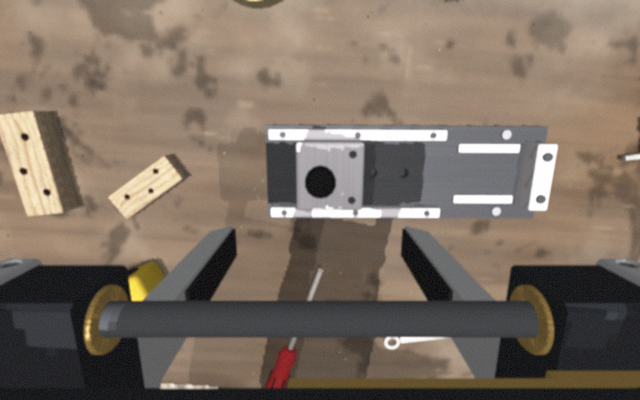

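Wrist view: knob at (320,182), index holes at (374,173) and (405,173), fixed stop at (543,178), strips at (487,148) and (483,199). I'll refine the geometry from this view.

```bash
python3 - <<'E'
from h import *
W=np.load('w1.npy'); z=W[...,2]; I=cv2.imread('pics/w1.png').astype(int)
v,u=np.mgrid[:400,:640]
def sel(u0,u1,v0,v1,a,b): return W[(u>u0)&(u<u1)&(v>v0)&(v<v1)&(z>a)&(z<b)]
rect(sel(290,370,135,215,.071,.09),'knob'); rect(sel(290,372,130,215,.036,.048),'stop'); rect(sel(520,565,135,220,.036,.048),'fixed')
rect(sel(260,560,115,222,.009,.05),'jig')
rect(sel(450,525,140,156,.0165,.03),'stripU'); rect(sel(448,518,193,206,.0165,.03),'stripL')
rect(sel(260,450,124,143,.022,.035),'railU'); rect(sel(260,450,204,221,.022,.035),'railL')
g=I.sum(2)
for (a,b) in((374,173),(405,173)):
    p=g[b-6:b+7,a-6:a+7]; w=np.clip(np.median(p)-15-p,0,None); uu=(w*u[b-6:b+7,a-6:a+7]).sum()/w.sum(); vv=(w*v[b-6:b+7,a-6:a+7]).sum()/w.sum()
    print('hole',uu,vv,W[int(round(vv))-8,int(round(uu))],W[int(round(vv)),int(round(uu))])
rect(sel(0,75,105,220,.022,.04),'blkA')
E
```

```text
knob [507.9 -29.6] [28.8 28.3] 4.7 z 0.0769 756
stop [508.3 -39.3] [72.2 70.2] 4.0 z 0.0417 3796
fixed [ 523.  -259.8] [69.9 21.6] 3.7 z 0.0411 1433
jig [ 513.5 -120.2] [104.4 312.4] 3.8 z 0.0142 25130
stripU [ 547.1 -213.1] [12.5 72. ] 4.9 z 0.0181 546
stripL [ 492.6 -216.8] [11.4 72.6] 3.0 z 0.0183 471
railU [551.8 -65.4] [ 12.1 187.7] 4.1 z 0.0263 1959
railL [467.9 -71.6] [ 11.4 187.2] 3.9 z 0.0263 1479
hole 372.6849132176235 174.85180240320426 [ 0.51832058 -0.08821121  0.01309774] [ 0.50785428 -0.09084047  0.00371822]
hole 405.2242031334414 173.37601296596435 [ 0.52311958 -0.12326549  0.01374464] [ 0.5123375  -0.12790176  0.00101402]
blkA [496.4 279.4] [110.1  44.4] 9.8 z 0.0293 4419
```

```bash
python3 -c "
from h import *
to((.507,-.0285),.069,-1.504)"
```

```text
shift cm [-0.12 15.48  0.8 ] turn 0.002
```

{"fn": "jog_arm", "kwargs": {"targets": [[6, [-0.1, 3, 0.7], 0], [6, [-0.1, 7, 0.7], 0], [6, [-0.1, 10, 0.7], 0], [6, [-0.1, 12, 0.7], 0], [6, [-0.1, 14, 0.7], 0], [6, [-0.1, 15.4, 0.7], 0], [6, [-0.1, 15.4, 0.7], 0], [6, [-0.1, 15.4, 0.7], 0]]}}

```text
time_s: 2.25
ee_pos: [0.5056, -0.0311, 0.0709]
eef_rot: [-1.571, -0.0, -1.506]
force: [-0.3, -1.1, 0.7]
grip_width: 0.0598
```

{"fn": "jog_arm", "kwargs": {"targets": [[2, [0, 0, 0], 0], [2, [0, 0, 0], 0], [2, [0, 0, 0], 0], [2, [0, 0, 0], 0], [2, [0, 0, 0], 0], [2, [0, 0, 0], 0]], "grip_force": 30}}

```text
time_s: 2.85
ee_pos: [0.5059, -0.0304, 0.0707]
eef_rot: [-1.57, -0.0, -1.505]
force: [-0.6, -0.4, 3.8]
grip_width: 0.0291
```

{"fn": "jog_arm", "kwargs": {"targets": [[2, [0, -0.6, 0], 0], [2, [0, -1.2, 0], 0], [2, [0, -1.6, 0], 0], [2, [0, -1.6, 0], 0], [2, [0, -1.6, 0], 0]]}}

```text
time_s: 3.35
ee_pos: [0.5057, -0.0304, 0.0863]
eef_rot: [-1.571, 0.0, -1.505]
force: [4.2, 0.0, -8.8]
grip_width: 0.0288
```

{"fn": "jog_arm", "kwargs": {"targets": [[2, [1, 0, 0], 0], [2, [2, 0, 0], 0], [2, [3, 0, 0], 0], [2, [4, 0, 0], 0], [2, [4.8, 0, 0], 0], [2, [5.3, 0, 0], 0], [2, [5.3, 0.4, 0], 0], [2, [5.3, 0.6, 0], 0], [2, [5.3, 0.6, 0], 0]]}}

```text
time_s: 4.25
ee_pos: [0.5093, -0.0833, 0.0803]
eef_rot: [-1.571, -0.0, -1.505]
force: [3.3, -1.3, -5.3]
grip_width: 0.0286
```

```bash
python3 - <<'E'
from h import *
o=ctrl.get_obs(); print(o['ee_pos'],o['force'],o['grip_width'])
for n in('top','scene'):
    c,W,M=shot(n,n+'1.png'); z=W[...,2]
    b=(abs(W[...,0]-.51)<.07)&(W[...,1]<.05)&(W[...,1]>-.30)
    rect(W[b&(abs(W[...,1]+.09)<.08)&(z>.036)&(z<.048)],n+'stop')
    rect(W[b&(W[...,1]<-.225)&(z>.036)&(z<.048)],n+'fixed')
E
```

```text
[ 0.50928397 -0.08332476  0.08027033] [ 3.33811116 -1.32561492 -5.34447716] 0.028591271081142115
topstop [479.9 -58.9] [9.8 0.1] 0.3 z 0.0408 5
topfixed [ 520.9 -265.1] [68.7  5.3] 3.8 z 0.0401 45
scenestop [512.7 -89.8] [70.7 69.1] 5.8 z 0.0428 246
scenefixed [0. 0.] [0. 0.] 0.0 z nan 0
  return np.nanmean(a, axis, out=out, keepdims=keepdims)
```

{"fn": "jog_arm", "kwargs": {"targets": [[3.6, [0, 0, 0], 0], [3.6, [0, 0, 0], 0], [3.6, [0, 0, 0], 0], [3.6, [0.1, 0, 0], 0], [3.6, [0.2, 0, 0], 0], [3.6, [0.3, 0, 0], 0], [3.6, [0.35, 0, 0], 0], [3.6, [0.4, 0, 0], 0], [3.6, [0.4, 0, 0], 0]]}}

```text
time_s: 5.25
ee_pos: [0.5095, -0.0874, 0.0804]
eef_rot: [-1.571, -0.0, -1.505]
force: [-0.1, 0.4, 0.8]
grip_width: 0.0359
```

{"fn": "jog_arm", "kwargs": {"targets": [[3.6, [0.05, 0, 0], 0], [3.6, [0.1, 0, 0], 0], [3.6, [0.15, 0, 0], 0], [3.6, [0.2, 0, 0], 0], [3.6, [0.2, 0, 0], 0]]}}

```text
time_s: 5.75
ee_pos: [0.5097, -0.0893, 0.0804]
eef_rot: [-1.571, 0.0, -1.505]
force: [0.2, -0.0, 0.1]
grip_width: 0.0355
```

{"fn": "jog_arm", "kwargs": {"targets": [[3.6, [0.05, 0, 0], 0], [3.6, [0.1, 0, 0], 0], [3.6, [0.1, 0, 0], 0]]}}

```text
time_s: 6.05
ee_pos: [0.5097, -0.0903, 0.0805]
eef_rot: [-1.571, 0.0, -1.505]
force: [-0.1, 0.9, 0.3]
grip_width: 0.0359
```

{"fn": "jog_arm", "kwargs": {"targets": [[3.6, [0.05, 0, 0], 0], [3.6, [0.1, 0, 0], 0], [3.6, [0.1, 0, 0], 0]]}}

```text
time_s: 6.35
ee_pos: [0.5098, -0.0914, 0.0805]
eef_rot: [-1.571, 0.0, -1.505]
force: [0.2, 1.7, 0.6]
grip_width: 0.0353
```

{"fn": "jog_arm", "kwargs": {"targets": [[3.6, [0.05, 0, 0], 0], [3.6, [0.1, 0, 0], 0], [3.6, [0.1, 0, 0], 0]]}}

```text
time_s: 6.65
ee_pos: [0.5098, -0.0921, 0.0804]
eef_rot: [-1.571, 0.001, -1.505]
force: [-0.1, 4.6, 0.3]
grip_width: 0.0359
```

Push resistance has risen to 4.6 N, so the pin has probably dropped. I'll rise and check the knob height.

{"fn": "jog_arm", "kwargs": {"targets": [[5, [-0.3, 0, 0], 0], [6, [-0.3, -1, 0], 0], [7, [-0.3, -4, 0], 0], [8, [-0.3, -8, -0.5], 0], [9.4, [-0.3, -12, -1], 0], [9.4, [-0.3, -14.3, -1], 0], [9.4, [-0.3, -14.3, -1], 0]]}}

```text
time_s: 7.35
ee_pos: [0.5007, -0.0904, 0.2275]
eef_rot: [-1.565, -0.002, -1.505]
force: [1.2, 0.0, -0.9]
grip_width: 0.0884
```

```bash
cat > meas.py <<'E'
from h import *
import sys
o=ctrl.get_obs(); print(o['time_s'],o['ee_pos'],o['eef_rot'])
c,W,M=shot('wrist',sys.argv[1]+'.png'); np.save(sys.argv[1]+'.npy',W); z=W[...,2]; x,y=W[...,0],W[...,1]
# jig coords from fixed-stop estimate
a=np.radians(3.8); o0=np.array([.5135,-.1202]); X=(x-o0[0])*np.cos(a)+(y-o0[1])*np.sin(a); Y=-(x-o0[0])*np.sin(a)+(y-o0[1])*np.cos(a)
J=np.stack([X,Y,z],-1)
def q(m,l): rect(J[m],l+' (jig)')
q((abs(X)<.04)&(abs(Y-.05)<.08)&(z>.06)&(z<.1),'knob')
q((abs(X)<.04)&(abs(Y-.05)<.11)&(z>.036)&(z<.048),'stop')
q((abs(X)<.045)&(Y<-.12)&(Y>-.17)&(z>.036)&(z<.048),'fixed')
q((abs(X)<.07)&(abs(Y)<.18)&(z>.009)&(z<.02),'plate')
E
python3 meas.py w2
```

```text
7.35 [ 0.50068851 -0.09038403  0.2275456 ] [-1.56468546 -0.00236023 -1.50511999]
knob (jig) [ 0.5 31.6] [28.9 29.1] 63.6 z 0.0768 784
stop (jig) [-0.1 21.6] [71.6 70. ] 0.2 z 0.0417 3721
fixed (jig) [-1.000e-01 -1.396e+02] [69.4 21. ] 0.4 z 0.0412 1341
plate (jig) [-0.1  0.4] [311.5 102.7] 90.0 z 0.0134 15097
```

View pics/w2.png

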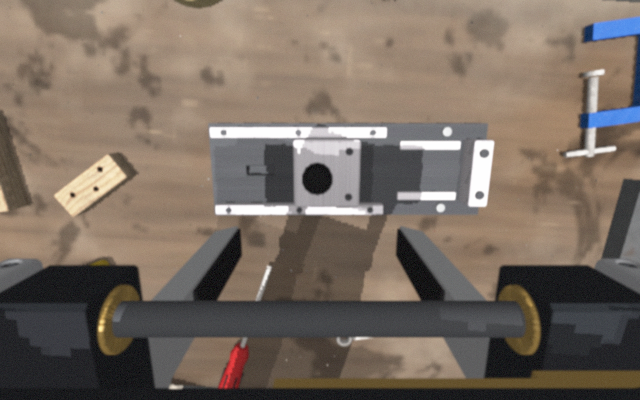

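Knob top is at 0.0768, equal to 0.0769 when parked, so the pin is home. The gap between stops measures about 116–118 mm, so it is the right hole. The view also shows the parking slot now empty at (258,170). Now the block.

{"fn": "jog_arm", "kwargs": {"targets": [[7, [-37.1, 0, 1.0], -0.105], [7, [-37.1, 0, 1.0], -0.105], [7, [-37.1, 0, 1.0], -0.105], [7, [-37.1, 0, 1.0], -0.105], [7, [-37.1, 0, 1.0], -0.105], [7, [-37.1, 0, 1.0], -0.105], [7, [-37.1, 0, 1.0], -0.105], [7, [-37.1, 0, 1.0], -0.105], [7, [-37.1, 0, 1.0], -0.105], [7, [-37.1, 0, 1.0], -0.105]]}}

```text
time_s: 8.4
ee_pos: [0.4849, 0.2805, 0.2223]
eef_rot: [-1.573, -0.001, -1.399]
force: [-0.0, 0.1, -0.7]
grip_width: 0.0701
```

```bash
python3 - <<'E'
from h import *
o=ctrl.get_obs(); print(o['time_s'],o['ee_pos'],o['eef_rot'],o['joint_vel'].max())
c,W,M=shot('wrist','w3.png'); z=W[...,2]
m=(abs(W[...,0]-.496)<.08)&(abs(W[...,1]-.281)<.06)&(z>.022)&(z<.04)
P=W[m]; rect(P,'blk'); v,u=np.nonzero(m); print(u.min(),u.max(),v.min(),v.max())
to((.496,.281),.028,-1.400)
E
```

```text
8.4 [0.4849479  0.28048422 0.2223225 ] [-1.57260315e+00 -8.59087557e-04 -1.39936601e+00] 0.005797606404895758
blk [496.5 280.1] [109.1  42. ] 10.2 z 0.0293 3989
300 340 119 220
shift cm [ 0.07 19.47  1.11] turn -0.0
```

{"fn": "jog_arm", "kwargs": {"targets": [[7, [0.2, 4, 1.1], -0.007], [7, [0.2, 8, 1.1], -0.007], [7, [0.2, 12, 1.1], -0.007], [7, [0.2, 15, 1.1], -0.007], [7, [0.2, 17.5, 1.1], -0.007], [7, [0.2, 19, 1.1], -0.007], [7, [0.2, 19.4, 1.1], -0.007], [7, [0.2, 19.4, 1.1], -0.007]]}}

```text
time_s: 9.25
ee_pos: [0.4968, 0.2804, 0.0298]
eef_rot: [-1.571, 0.0, -1.394]
force: [-0.5, 0.0, -0.3]
grip_width: 0.0702
```

{"fn": "jog_arm", "kwargs": {"targets": [[3, [0, 0, 0], 0], [3, [0, 0, 0], 0], [3, [0, 0, 0], 0], [3, [0, 0, 0], 0], [3, [0, 0, 0], 0], [3, [0, 0, 0], 0]], "grip_force": 20}}

```text
time_s: 9.85
ee_pos: [0.4966, 0.2809, 0.0299]
eef_rot: [-1.57, 0.0, -1.393]
force: [-1.5, -0.5, 5.5]
grip_width: 0.042
```

{"fn": "jog_arm", "kwargs": {"targets": [[3, [0, -2, 0], 0], [3, [0, -5, 0], 0], [3, [0, -8, 0], 0], [3, [0, -10, 0], 0], [3, [0, -10, 0], 0]]}}

```text
time_s: 10.35
ee_pos: [0.4974, 0.2813, 0.132]
eef_rot: [-1.567, 0.001, -1.393]
force: [-0.5, 0.3, -1.5]
grip_width: 0.0418
```

{"fn": "jog_arm", "kwargs": {"targets": [[3, [46.9, 0, -6.3], -1.459], [3, [46.9, 0, -6.3], -1.459], [3, [46.9, 0, -6.3], -1.459], [3, [46.9, 0, -6.3], -1.459], [3, [46.9, 0, -6.3], -1.459], [3, [46.9, 0, -6.3], -1.459], [3, [46.9, 0, -6.3], -1.459], [3, [46.9, 0, -6.3], -1.459], [3, [46.9, 0, -6.3], -1.459], [3, [46.9, 0, -6.3], -1.459]]}}

```text
time_s: 11.35
ee_pos: [0.5162, -0.1738, 0.1281]
eef_rot: [-1.57, 0.002, -0.027]
force: [1.0, 0.5, -0.6]
grip_width: 0.0418
```

{"fn": "jog_arm", "kwargs": {"targets": [[3, [0, 0, 0], 0], [3, [0, 0, 0], 0]]}}

```text
time_s: 11.55
ee_pos: [0.5162, -0.1726, 0.128]
eef_rot: [-1.57, 0.002, -0.036]
force: [0.5, 0.8, -0.6]
grip_width: 0.0419
```

```bash
python3 -c "
from h import *
o=ctrl.get_obs(); print(o['ee_pos'],o['eef_rot'],o['grip_width'])
to((.5182,-.1912),.045,.066)"
```

```text
[ 0.51624193 -0.1725558   0.12799826] [-1.56988554  0.00195963 -0.03643126] 0.041896395884131896
shift cm [ 0.28  8.3  -1.86] turn -0.102
```

Finish the alignment at hover height, then measure the block against the jig.

{"fn": "jog_arm", "kwargs": {"targets": [[3, [0.15, 1, -1], -0.05], [3, [0.28, 2, -1.86], -0.102], [3, [0.28, 2, -1.86], -0.102], [3, [0.28, 2, -1.86], -0.102], [3, [0.28, 2, -1.86], -0.102]]}}

```text
time_s: 12.05
ee_pos: [0.5193, -0.19, 0.1098]
eef_rot: [-1.571, -0.0, 0.068]
force: [0.3, 0.2, 0.2]
grip_width: 0.0419
```

```bash
python3 - <<'E'
from h import *
o=ctrl.get_obs(); print(o['ee_pos'],o['eef_rot'])
C=[]
for n in('wrist','top','scene'):
    c,W,M=shot(n,n+'5.png'); z=W[...,2]; x,y=W[...,0],W[...,1]
    b=(abs(x-.515)<.06)
    for l,m in(('blk',b&(abs(y+.19)<.07)&(z>.095-.01)&(z<.125)&(abs(x-.518)<.03)),('stop',b&(y>-.14)&(y<-.05)&(z>.036)&(z<.048)),('fixed',b&(y<-.235)&(y>-.29)&(z>.036)&(z<.048)),('knob',b&(abs(y+.09)<.05)&(z>.071)&(z<.085))):
        if m.sum()>5: rect(W[m],n+' '+l)
cv2.imwrite('pics/c5.png',np.vstack([cv2.imread('pics/wrist5.png'),cv2.resize(cv2.imread('pics/top5.png')[150:250,320:480],(320,200))if 0 else cv2.resize(cv2.imread('pics/scene5.png')[150:240,290:450],(640,360))])[:, :][:600])
E
```

```text
[ 0.51929812 -0.18995776  0.10982085] [-1.57086059e+00 -3.45280815e-04  6.80447653e-02]
wrist blk [ 518.6 -189.6] [ 60.1 110.3] 3.8 z 0.1092 14701
wrist stop [512.7 -98.8] [72.3 69.1] 3.9 z 0.0418 9892
wrist fixed [ 523. -253.] [69.7  6.6] 3.7 z 0.0405 139
wrist knob [ 512.9 -104.7] [38.  60.2] 3.9 z 0.077 2526
top blk [ 519.3 -163.9] [68.7 59. ] 84.6 z 0.1083 561
top stop [510.7 -95.9] [72.  70.7] 3.8 z 0.0412 699
top knob [ 507.  -103.5] [40.2 62.3] 9.5 z 0.0766 134
scene blk [ 529.6 -134.5] [14.1  7.5] 12.1 z 0.099 35
scene stop [512.1 -95.9] [71.1 73.2] 3.9 z 0.0427 238
scene knob [ 517.5 -104.2] [27.3 68. ] 19.2 z 0.0772 61
```

View pics/c5.png

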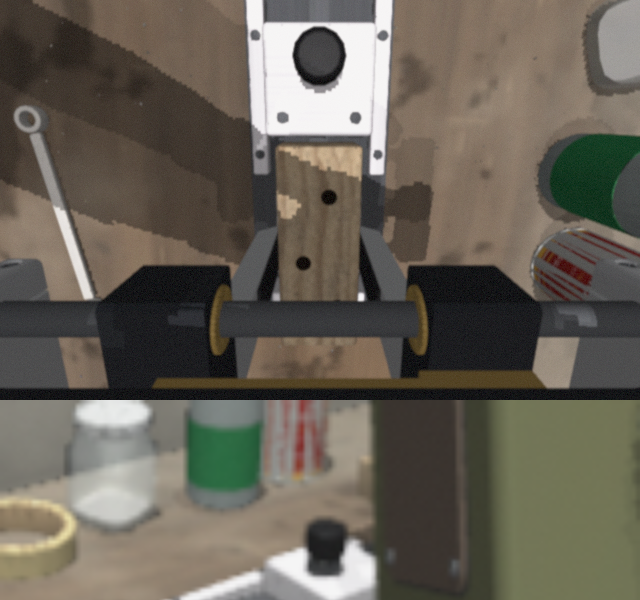

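Hover check: in the wrist view the block (columns 278–361) is centred on the jig line at column 318.5. It sits about 2 mm too near the sliding stop, so I shift it −2 mm along y and descend.

{"fn": "jog_arm", "kwargs": {"targets": [[3, [-0.05, 1, -0.2], 0], [3, [-0.05, 2.5, -0.2], 0], [3, [-0.05, 3.5, -0.2], 0], [3, [-0.05, 4.5, -0.2], 0], [3, [-0.05, 5.2, -0.2], 0], [3, [-0.05, 5.6, -0.2], 0], [3, [-0.05, 6.0, -0.2], 0], [3, [-0.05, 6.3, -0.2], 0], [3, [-0.05, 6.3, -0.2], 0]]}}

```text
time_s: 13.1
ee_pos: [0.5187, -0.1928, 0.0463]
eef_rot: [-1.571, 0.0, 0.069]
force: [0.4, 0.5, -1.1]
grip_width: 0.0419
```

{"fn": "jog_arm", "kwargs": {"targets": [[3, [0, 0.1, 0], 0], [3, [0, 0.2, 0], 0], [3, [0, 0.2, 0], 0]]}}

```text
time_s: 13.4
ee_pos: [0.5187, -0.1929, 0.0445]
eef_rot: [-1.571, -0.0, 0.069]
force: [-0.2, -0.7, -0.8]
grip_width: 0.042
```

{"fn": "jog_arm", "kwargs": {"targets": [[3, [0, 0.05, 0], 0], [3, [0, 0.08, 0], 0], [3, [0, 0.08, 0], 0]]}}

```text
time_s: 13.7
ee_pos: [0.5188, -0.1929, 0.0439]
eef_rot: [-1.571, -0.0, 0.069]
force: [-2.1, 0.3, 4.1]
grip_width: 0.042
```

It seats at the expected height (0.0439) with 4 N. Release and rise.

{"fn": "jog_arm", "kwargs": {"targets": [[6, [0, 0, 0], 0], [6, [0, 0, 0], 0], [6, [0, 0, 0], 0], [6, [0, -1, 0], 0], [6, [0, -4, 0], 0], [6, [0, -8, 0], 0], [6, [0, -12, 0], 0], [6, [0, -16, -2], 0], [6, [0, -18, -6], 0], [6, [0, -18, -8], 0]]}}

```text
time_s: 14.7
ee_pos: [0.5249, -0.2751, 0.2282]
eef_rot: [-1.575, -0.005, 0.068]
force: [0.6, 1.2, -1.0]
grip_width: 0.0597
```

{"fn": "jog_arm", "kwargs": {"targets": [[9.4, [0, 0, 0], 0], [9.4, [0, 0, 0], 0], [9.4, [0, 0, 0], 0]]}}

```text
time_s: 15.0
ee_pos: [0.5242, -0.2717, 0.2236]
eef_rot: [-1.57, 0.0, 0.07]
force: [-0.5, 0.1, 0.1]
grip_width: 0.0807
```

```bash
python3 - <<'E'
from h import *
o=ctrl.get_obs(); print(o['time_s'],o['ee_pos'],o['eef_rot'],o['force'])
for n in('wrist','top'):
    c,W,M=shot(n,n+'6.png'); z=W[...,2]; x,y=W[...,0],W[...,1]
    b=(abs(x-.515)<.06)
    for l,m in(('blk',b&(abs(y+.192)<.0575)&(abs(x-.518)<.03)&(z>.035)&(z<.055)),('stop',b&(y>-.134)&(y<-.04)&(z>.036)&(z<.048)),('fixed',b&(y<-.25)&(y>-.3)&(z>.036)&(z<.048)),('knob',b&(abs(y+.09)<.05)&(z>.071)&(z<.085))):
        if m.sum()>5: rect(W[m],n+' '+l); l=='blk' and print('plane',np.linalg.lstsq(np.c_[W[m][:,:2]-[.518,-.192],np.ones(m.sum())],W[m][:,2],rcond=None)[0])
t=cv2.resize(cv2.imread('pics/top6.png')[170:250,220:480],(640,197))
cv2.imwrite('pics/c6.png',np.vstack([cv2.imread('pics/wrist6.png'),t]))
E
```

```text
15.0 [ 0.52417103 -0.27173931  0.22357398] [-1.57034499e+00  4.39888340e-04  6.95670412e-02] [-0.50298833  0.06472124  0.12969356]
wrist blk [ 518.1 -192. ] [ 46.  120.4] 6.3 z 0.0433 4981
plane [ 0.00350394 -0.0002995   0.04329726]
wrist stop [ 513.8 -116.3] [72.2 35.7] 3.4 z 0.0418 3182
wrist fixed [ 523.2 -260.1] [68.9 19.9] 3.9 z 0.0413 1268
top blk [ 518.1 -192.1] [ 58.9 114.7] 0.1 z 0.0425 818
plane [0.0038807  0.0035281  0.04234899]
top stop [510.6 -95.9] [71.8 70.3] 4.0 z 0.0409 695
top fixed [ 520.9 -259.2] [69.2 18.5] 1.0 z 0.0405 198
top knob [509.9 -86.4] [26.2 28.9] 1.8 z 0.0762 123
```

View pics/c6.png

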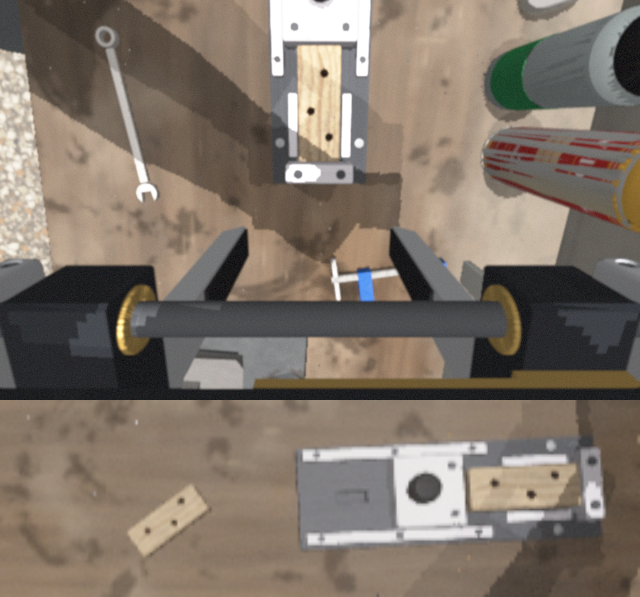

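The block lies flat (top at 0.043, tilt below 0.3°) between the strips and both stops. The knob top reads 0.0762 in the top camera, identical to the start with the pin down. The robot is clear, so I hand in.

```bash
python3 -c "
from h import *
print(ctrl.hand_in())"
```

```text
the job is handed in; nothing more can be done
None
```

The jig is set up and the block is in it; I handed the job in with the arm clear at about 15 s of the 51 s allowed.

- **Stop:** I lifted the plunger by its knob about 16 mm and slid the stop about 53 mm. Then I let go and nudged it until the pin caught, which showed as about 4.6 N of push resistance. The knob top read the same as when parked with the pin down: 0.0768 against 0.0769 m in the wrist view, 0.0762 m both times in the top view. The gap between the stops measured about 116 mm, against 118 nominal and 83 for the wrong hole.
- **Block:** I gripped the larger block across its 42 mm side, turned it and lowered it. It met the plate at the expected height, and I released it there. The last pictures show it flat (top at about 0.043 m, tilt under 0.3°) between the strips and both stops. I did not touch the other tools.
- **Disagreements:** The cameras differed by 2–3 mm in world position, so I relied on the wrist camera and the gripper contacts. The stop gap came out about 2 mm under nominal, which I put down to pin play and depth-edge error. The automatic outlines of the placed block picked up the stops and strips, so I judged its fit from the pictures and the height.

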